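Take the tall beaker off its drying peg and stand it on the banding wheel

ROBOT

A 6-joint arm with a two-finger parallel gripper is mounted at the origin on the work surface. World frame = base frame: x ahead of the robot, y to its left, z up, the work surface at z = 0. Lengths are in m, angles in rad, forces in N, time in s.
With the tool pointing down it reaches from about 0.35 to 0.85 m from the base axis. Payload 8.1 kg.
Tool frame: the origin (TCP) lies on the centre line of the jaws, within the pads' length; the fingertips stand 17 mm ahead of it and the grasp point (between the pads) lies 2 mm behind it; z points along the fingers, y is the line along which they close (so a half turn about z gives the same grasp; the last joint's range is limited). The gripper opens to 93 mm and grips with 3 to 60 N. Pads are 15 mm wide; open, the fingers measure 128 mm over their backs; the gripper's body (75 mm by 188 mm) begins 65 mm behind the grasp point.
Start: joints at [1.128, 0.13, 1.488, -0, 1.523, -0.085], TCP at [0.21, 0.562, 0.236] pointing down, gripper open.
Joint ranges: [-2.96, 2.96], [-0.89, 2.26], [0.02, 2.5], [-1.34, 4.48], [0, 2.73], [-2.66, 2.66]. Speed limits (rad/s): [2.39, 2.39, 2.79, 3.14, 3.14, 3.14].

INTERFACE

Orientations are given as a rotation vector (axis times angle).
In Python, from plant import telemetry, viewer, order gives the robot as it stands.
- The arm moves only by the tool send_rows, never from a script. Its argument "plan" is a list that holds one entry, the list of rows, each a list of 5 numbers: the closure, from -1 (fully open) to 1 (shut), then the shift along the world's x, y, z normalised to -1 to 1, where 1 is 0.2 m, then the turn about the world's z normalised to -1 to 1, where 1 is 60 degrees. A call has 1 to 20 rows; each row is the pose to reach, as a shift and turn from the pose commanded when the call began; what a row does not reach only later rows make up. A row lasts 1/12 s, in which the tool goes at most 41.7 mm and 7.16 degrees, less where a joint would pass 70% of its speed; a pose out of reach is approached as far as the arm can. A call with a number of a shift or a turn outside -1 to 1 is refused whole. A call with a gripper value outside its range is refused whole. The fingers move at their own pace and stop on an object; "force" is the grip in N (left out, the last holds). Time passes only in rows, so rows that repeat a pose let the fingers close. It gives the time, the measured TCP pose, the force, the opening and the grip force at its end, in the units of the state.
- telemetry.read_state(): the state, without advancing time (a new reading comes with each control period).
- viewer.read_camera(name): name is "side" or "top"; returns (picture, depth): 420x560x3 uint8, blue, green, red; 420x560 float32, m along the optical axis (not along the pixel's ray), 0 where there is no reading.
- viewer.calibration(name): a dict with "camera_matrix" (3x3 intrinsics, pixels), "extrinsics" (4x4, takes a point from camera to world coordinates). Camera axes: x right, y up, looking along -z (the intrinsics and any distortion apply to the point x, -y, -z); pixel columns grow to the right and rows downward; lengths in m; the calibration is good to about 2 mm. A picture is of the moment at which its call begins. calibration takes no time and is no camera call.
- order.close_job(): hands the job in; it is judged then, once.
The state is a dict: "t": time; "q": joint angles; "dq": joint speeds; "joint_torque": joint torques, N m; "tool_pos": TCP position; "orientation": TCP orientation; "force": force on the tool from outside, world axes, zero at the start; "wrist_torque": the same for the moment, N m; "opening": finger opening in m; "gripper_force": force on a finger pad.
Only numpy, scipy, OpenCV 4.12 (cv2) and the standard library are available. Lean on these libraries where they do the work, as an engineer would, in place of code of your own. Each camera call takes 0.05 s, during which the arm holds its last target. There are 200 camera calls.

TASK

Lift the tall beaker up and off its leaning drying peg and stand it mouth down in the middle of the banding wheel, ready for decorating. Set it down gently, without dropping it or pressing hard. Leave the short beaker and the short mug hanging on their pegs, and do not disturb the glaze pot or the spray bottle.

Things in the scene. Friction and masses are not known exactly. Their poses are not given: they have to be found in the camera images.
- rack: Fixed wooden rack, base 160 x 390 x 18 mm. Three 24 mm wooden pegs with round tips, at y = -120, 0, +120 mm, lean 30 degrees from vertical towards the rack's -x (roughly towards the robot); tips at x -30, z 185 mm; 130 mm of each peg stands free above a crossbar. One vessel hangs mouth down on each, in any order. Origin: on the table, 15 mm behind (+x) the centre of the base; z up.
- tall_beaker: Tall beaker: plain white ceramic cylinder, 60 mm across, 122 mm long, wall 4 mm, bore 52 mm and 116 mm deep, 0.15 to 0.3 kg. Hangs mouth down, inner floor on the peg's tip, inner wall along the peg's upper side. Origin: centre of the inner floor; z along its axis from mouth to closed end (outside 6 mm further), so z is straight up when it stands mouth down.
- tall_beaker_rim (a point): Centre of the tall beaker's mouth, in the plane of its rim, 116 mm from the body's origin along its -z.
- short_beaker: A short beaker, same make and 60 mm across, 84 mm long, hanging in the same way on another peg; origin and axes as for the tall beaker. To be left alone.
- short_mug: A short mug, 60 mm across, 84 mm long, with a handle that stands out 24 mm on its -x side, hanging in the same way on the remaining peg; origin and axes as for the tall beaker. To be left alone.
- wheel: Fixed banding wheel (potter's small turntable, does not turn here): dark foot and column under a plain aluminium disc 180 mm across, its flat top 75 mm above the table. Origin: centre of the underside of the foot, z up.
- wheel_center (a point): Centre of the banding wheel's flat top, 75 mm above the table.
- glaze_pot: Squat terracotta pot with a white lid, 82 mm across and 68 mm tall; stands loose on the table beyond the rack and wheel. Origin: centre of its underside. To be left alone.
- spray_bottle: White plastic spray bottle, 86 mm across at the foot, 208 mm tall, orange spray head; stands loose on the table at the left. Origin: centre of its underside. To be left alone.
There are look-alikes about, which are no part of the job. Leave any brown look-alike of the wheel alone.

How it is judged:
By the outcome, as a careful person would: the job done as asked, in the order asked, and still so for the second after the job is handed in, with the robot touching nothing.
It also fails if it takes over 48 s, if anything falls off the work surface, if the arm or the gripper's body presses on something with over 40 N, if the wrist force passes 120 N, or if a joint passes its speed limit or range.

## Working session

There is one attempt and no reset: what is moved stays moved. The work goes in short steps, Python scripts to look and compute and a tool call to move; the robot and the scene stay as the last step left them, time stands still between calls to the robot, and variables do not carry over. Pictures are saved under pics/ and viewed, at most 10 in all, crops included, and the job is handed in when it is done.

Besides the shell and the picture viewer there is one more tool, called after "Request:" as a command line: name --argument value ..., lists and objects as JSON in quotes. send_rows: Moves the arm, as the interface text tells. Scaled input: -1 to 1 covers 0.2 m each way for a shift and 60 degrees each way for a turn. Its arguments: {"type":"object","properties":{"plan":{"type":"array"},"force":{"type":"number"}},"required":["plan"]}

```bash
mkdir -p pics
cat > h.py <<'E'
import numpy as np, cv2
from plant import telemetry, viewer, order
def cloud(name):
    im,d=viewer.read_camera(name); c=viewer.calibration(name); K=np.array(c["camera_matrix"]);E=np.array(c["extrinsics"])
    v,u=np.mgrid[:420,:560]
    pts=cv2.undistortPoints(np.stack([u,v],-1).reshape(-1,1,2).astype(float),K,np.array(c.get("distortion",c.get("dist",np.zeros(5))),float)).reshape(420,560,2)
    P=np.stack([pts[...,0]*d,-pts[...,1]*d,-d],-1)@E[:3,:3].T+E[:3,3]
    P[d==0]=np.nan
    return np.array(im),d,P
E
python3 - <<'E'
from h import *
for n in("side","top"):
    c=viewer.calibration(n);print(n,c)
    im,d,P=cloud(n);np.savez(n+"0",im=im,d=d,P=P);cv2.imwrite(f"pics/{n}0.png",im)
s=telemetry.read_state();print(s)
E
```

```text
side {'camera_matrix': array([[435.4513843 ,   0.        , 281.90729848],
       [  0.        , 435.4513843 , 214.79853827],
       [  0.        ,   0.        ,   1.        ]]), 'extrinsics': array([[-0.99961054,  0.0034777 , -0.027689  ,  0.51895025],
       [-0.02417612, -0.60350728,  0.79699089,  1.19883492],
       [-0.01393881,  0.7973499 ,  0.60335631,  1.02663074],
       [ 0.        ,  0.        ,  0.        ,  1.        ]])}
top {'camera_matrix': array([[429.84437902,   0.        , 281.64026637],
       [  0.        , 429.84437902, 214.49350358],
       [  0.        ,   0.        ,   1.        ]]), 'extrinsics': array([[ 1.15024203e-04,  9.90747332e-01, -1.35719238e-01,
         3.93991437e-01],
       [-9.99872559e-01, -2.05269191e-03, -1.58320118e-02,
         9.77920356e-03],
       [-1.59641132e-02,  1.35703763e-01,  9.90620833e-01,
         1.44234305e+00],
       [ 0.00000000e+00,  0.00000000e+00,  0.00000000e+00,
         1.00000000e+00]])}
{'t': 0.1, 'q': array([ 1.12760794e+00,  1.31108835e-01,  1.48913182e+00, -1.24515595e-05,
        1.52300364e+00, -8.53846160e-02]), 'dq': array([-2.69274560e-04, -2.76695472e-03, -3.94938672e-03, -6.82226714e-04,
       -2.57484080e-04, -1.11104074e-05]), 'joint_torque': array([ 1.27790147e-03, -5.61347723e+01, -4.93091190e+01,  7.70588662e-02,
        2.92045431e-02, -9.61047749e-05]), 'tool_pos': array([0.20990201, 0.56158194, 0.23469965]), 'orientation': array([-5.58967810e-01, -3.09103832e+00,  2.50907451e-03]), 'force': array([-0.15783649, -0.45217717,  0.32585212]), 'wrist_torque': array([0.00739288, 0.01961163, 0.03208183]), 'gripper_force': 0.0, 'opening': 0.09295675837347596}
```

View pics/side0.png

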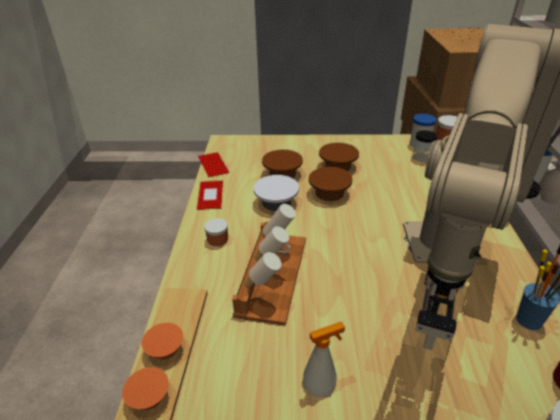

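View pics/top0.png

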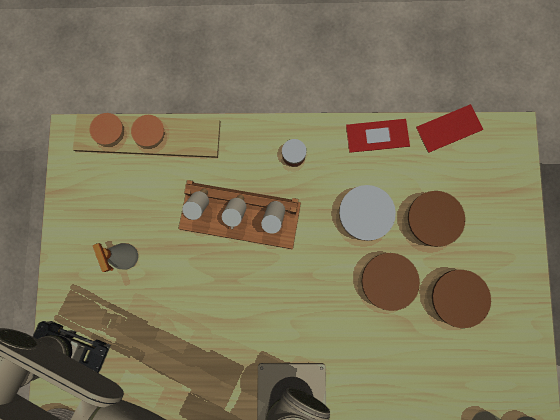

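The top view shows the aluminium wheel at (367,213). The brown look-alikes are at (437,218), (391,281) and (461,298). The vessels are at (195,206), (234,212) and (273,217). In the side view the same vessels are at (264,268), (273,241) and (281,219). Any of these three could be taken for the tall beaker, so I'll compare their lengths in a close crop.

Run:
```python
from h import *
a=np.load("side0.npz");b=np.load("top0.npz")
A=cv2.resize(a["im"][195:315,220:320],(480,576),interpolation=3);B=cv2.resize(b["im"][175:255,170:310],(560,320),interpolation=3)
C=np.zeros((576,800,3),np.uint8);C[:,:400]=cv2.resize(A,(400,480+96))[:576];C[:229,400:]=cv2.resize(B,(400,229));cv2.imwrite("pics/crop.png",C)
P=b["P"];im=b["im"].astype(int)
# wheel
x,y,z=P[...,0],P[...,1],P[...,2]
m=np.zeros(z.shape,bool);m[180:245,335:400]=1
m&=(abs(z-.075)<.01)&(im.max(-1)-im.min(-1)<25)
c=(m*255).astype(np.uint8);cn=max(cv2.findContours(c,0,1)[0],key=cv2.contourArea)[:,0]
Q=P[cn[:,1],cn[:,0]];Q=Q[~np.isnan(Q).any(1)]
S=np.c_[2*Q[:,:2],np.ones(len(Q))];s=np.linalg.lstsq(S,(Q[:,:2]**2).sum(1),rcond=None)[0]
print("wheel",s[:2],"r",np.sqrt(s[2]+s[:2]@s[:2]),"z",np.median(z[m]), "cent",P[m].mean(0))
# vessels: combine clouds
def pts(n,r0,r1,c0,c1):
    P=n["P"][r0:r1,c0:c1].reshape(-1,3);i=n["im"][r0:r1,c0:c1].reshape(-1,3).astype(int)
    k=(i.max(1)-i.min(1)<35)&(i.mean(1)>70)&(P[:,2]>.09)&(P[:,2]<.24);return P[k]
V=np.r_[pts(b,185,240,180,290)];W=pts(a,200,292,245,300)
cr,lab,ce=cv2.kmeans(V.astype(np.float32),3,None,(3,50,1e-4),10,2)
ce=ce[np.argsort(-ce[:,1])];print(ce,len(V),len(W))
from scipy.optimize import least_squares
for c in ce:
    X=np.r_[V,W];X=X[np.linalg.norm(X[:,:2]-c[:2],axis=1)<.09];X=X[abs((X-c)[:,1]-.1*(X-c)[:,0])<.042]
    u=np.array([-.49,-.07,.866])
    def f(p):
        u=np.array([p[2],p[3],1]);u/=np.linalg.norm(u);o=np.array([p[0],p[1],.16])
        d=np.linalg.norm(np.cross(X-o,u),axis=1)-.03
        t=(X-o)@u-p[4]   # cap
        return np.where(abs(t)<abs(d),t,d)
    r=least_squares(f,[c[0],c[1]-.0,-.57,-.08,.045],loss="soft_l1",f_scale=.003)
    p=r.x;u=np.array([p[2],p[3],1]);u/=np.linalg.norm(u);o=np.array([p[0],p[1],.16])
    t=(X-o)@u;d=np.linalg.norm(np.cross(X-o,u),axis=1)
    k=abs(d-.03)<.006
    print("top",(o+u*p[4]).round(4),"axis",u.round(3),"len",(p[4]-np.percentile(t[k],[0,1,3,10])).round(3),"cost",np.median(abs(f(p))),len(X))
```

```text
wheel [ 0.58863293 -0.24179585] r 0.08834032945695894 z 0.07392382877048664 cent [ 0.58784311 -0.24165956  0.073931  ]
[[0.59708786 0.29005826 0.17124791]
 [0.57589465 0.17372851 0.17172363]
 [0.56145036 0.05593679 0.16470848]] 1575 1594
top [ 0.7729  0.2626 -0.1206] axis [-0.535  0.098  0.839] len [-0.276 -0.279 -0.282 -0.291] cost 0.0023992496673200907 1117
top [0.5595 0.1796 0.1817] axis [-0.527  0.092  0.845] len [0.083 0.079 0.076 0.065] cost 0.0013711484063535853 1039
top [0.5395 0.0607 0.183 ] axis [-0.485  0.066  0.872] len [0.121 0.115 0.111 0.096] cost 0.001241864167652599 1013
```

View pics/crop.png

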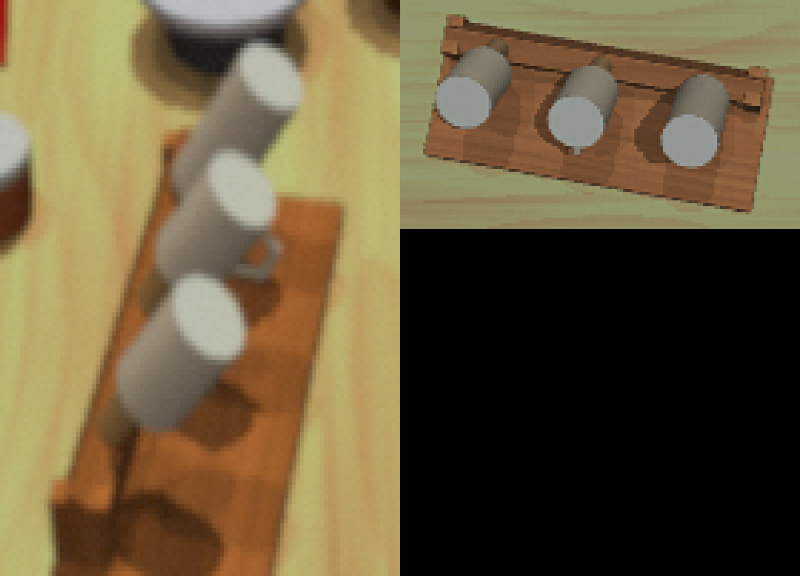

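The tall beaker is the far one: side (281,219), top (273,217). Its fitted length is 121 mm, its top is at z 0.183 and it leans 29°. The middle vessel is the mug (handle visible), and the left one is the short beaker, with its peg showing below the rim. The wheel measures r 88 mm at z 0.074, which fits the description.

Request:
send_rows --plan '[[[-1,0,0,0.2,0],[-1,0,0,0.4,0.05],[-1,0,0,0.6,0.1],[-1,0,0,0.8,0.15],[-1,0,0,0.83,0.213],[-1,0.12,-0.16,0.83,0.213],[-1,0.25,-0.33,0.83,0.213],[-1,0.38,-0.5,0.83,0.213],[-1,0.5,-0.67,0.83,0.213],[-1,0.63,-0.84,0.83,0.213],[-1,0.75,-1,0.83,0.213],[-1,0.75,-1,0.83,0.213]]]'

```text
t: 1.1
tool_pos: [0.3637, 0.357, 0.4014]
orientation: [0.221, 3.132, -0.004]
force: [-0.6, -0.2, -0.4]
opening: 0.093
gripper_force: 0.0
```

Request:
send_rows --plan '[[[-1,0.12,-0.16,0,0],[-1,0.25,-0.33,0,0],[-1,0.38,-0.5,0,0],[-1,0.5,-0.67,0,0],[-1,0.63,-0.84,0,0],[-1,0.75,-1,0,0],[-1,0.75,-1,0,0],[-1,0.75,-1,0,0]]]'

```text
t: 1.77
tool_pos: [0.5109, 0.1603, 0.4006]
orientation: [-0.218, -3.132, 0.001]
force: [0.1, 0.8, 0.7]
opening: 0.0933
gripper_force: 0.0
```

Request:
send_rows --plan '[[[-1,0.1,-0.25,0,0],[-1,0.208,-0.515,0,0],[-1,0.208,-0.515,-0.15,0],[-1,0.208,-0.515,-0.3,0],[-1,0.208,-0.515,-0.45,0],[-1,0.208,-0.515,-0.6,0],[-1,0.208,-0.515,-0.7,0],[-1,0.208,-0.515,-0.7,0],[-1,0.208,-0.515,-0.7,0],[-1,0.208,-0.515,-0.7,0]]]'

```text
t: 2.6
tool_pos: [0.5522, 0.0601, 0.2635]
orientation: [0.209, 3.133, 0.001]
force: [0.6, -0.1, 1.1]
opening: 0.0931
gripper_force: 0.0
```

Run:
```python
from h import *
print(telemetry.read_state()["tool_pos"])
im,d,P=cloud("side");cv2.imwrite("pics/s1.png",cv2.resize(im[130:310,180:400],(733,600),interpolation=3))
```

```text
[0.55215495 0.06011055 0.26353918]
```

View pics/s1.png

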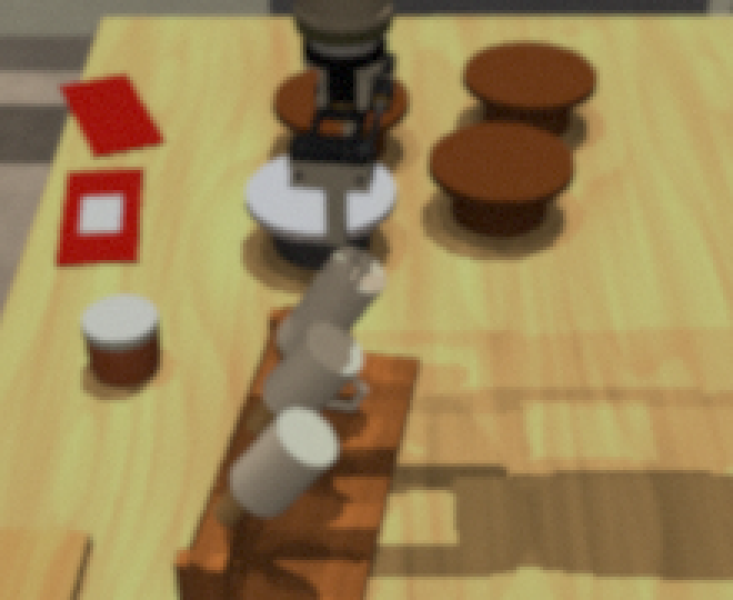

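The side crop shows the open fingers straddling the tall beaker at crop (345,270), with the mug and short beaker clear. I'll descend and grip.

Request:
send_rows --plan '[[[-1,0,0,-0.1,0],[-1,0,0,-0.2,0],[-1,0,0,-0.3,0],[-1,0,0,-0.4,0],[-1,0,0,-0.48,0],[-1,0,0,-0.515,0],[-1,0,0,-0.515,0],[-1,0,0,-0.515,0]]]' --force 10

```text
t: 3.32
tool_pos: [0.5525, 0.0592, 0.1602]
orientation: [0.211, 3.133, 0.0]
force: [0.1, 0.9, 1.2]
opening: 0.0934
gripper_force: 0.0
```

Request:
send_rows --plan '[[[1,0,0,0,0],[1,0,0,0,0],[1,0,0,0,0],[1,0,0,0,0],[1,0,0,0,0],[1,0,0,0,0],[1,0,0,0,0],[1,0,0,0,0],[1,0,0,0,0],[1,0,0,0,0]]]' --force 10

```text
t: 4.15
tool_pos: [0.5519, 0.059, 0.1589]
orientation: [0.212, 3.134, 0.0]
force: [-1.4, -0.2, 2.6]
opening: 0.0611
gripper_force: 10.0
```

Request:
send_rows --plan '[[[1,0,0,0.025,0],[1,0,0,0.05,0],[1,-0.02,0.003,0.085,0],[1,-0.04,0.005,0.12,0],[1,-0.06,0.008,0.155,0],[1,-0.08,0.011,0.19,0],[1,-0.1,0.013,0.225,0],[1,-0.12,0.016,0.26,0],[1,-0.14,0.018,0.295,0],[1,-0.16,0.021,0.33,0],[1,-0.16,0.021,0.33,0]]]'

```text
t: 5.07
tool_pos: [0.5199, 0.0634, 0.2268]
orientation: [0.211, 3.132, 0.0]
force: [-0.1, 0.7, -2.1]
opening: 0.0608
gripper_force: 10.0
```

Run:
```python
from h import *
s=telemetry.read_state();print(s["tool_pos"],s["force"],s["wrist_torque"],s["opening"])
im,d,P=cloud("side");np.savez("s2",im=im,P=P);cv2.imwrite("pics/s2.png",cv2.resize(im[130:310,180:400],(733,600),interpolation=3))
```

```text
[0.51990531 0.06338961 0.22677443] [-0.06489149  0.68438585 -2.14900501] [ 0.0122861  -0.01047928 -0.00121933] 0.060841822894401966
```

View pics/s2.png

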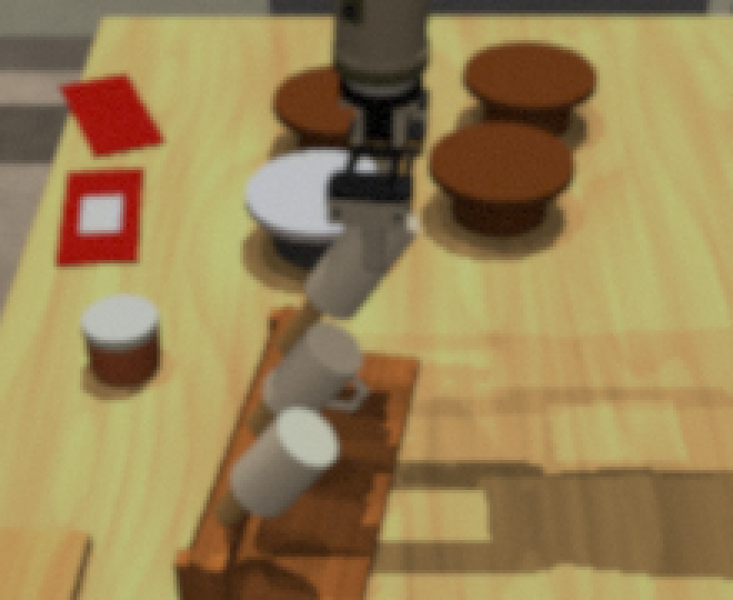

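The beaker has risen along the peg, still tilted about 30°. The crop shows it at (355,270) with the peg tip still inside, and its weight is about 2 N. I'll slide it further, then ease the grip while the peg guards it so that gravity can swing it upright.

Request:
send_rows --plan '[[[1,-0.02,0.003,0.035,0],[1,-0.04,0.005,0.07,0],[1,-0.065,0.009,0.113,0],[1,-0.065,0.009,0.113,0],[1,-0.065,0.009,0.113,0]]]'

```text
t: 5.53
tool_pos: [0.5071, 0.0651, 0.2483]
orientation: [0.211, 3.132, 0.0]
force: [0.8, 0.1, -2.7]
opening: 0.061
gripper_force: 10.0
```

Request:
send_rows --plan '[[[1,0,0,0,0],[1,0,0,0,0],[1,0,0,0,0],[1,0,0,0,0],[1,0,0,0,0],[1,0,0,0,0]]]' --force 4

```text
t: 6.03
tool_pos: [0.5067, 0.065, 0.247]
orientation: [-0.212, -3.134, 0.0]
force: [-0.2, 0.5, -2.7]
opening: 0.0612
gripper_force: 4.0
```

```bash
cat >> h.py <<'E'
def beaker():
    "tilt of the beaker held at the TCP, from the side-camera cloud: axis and lowest/highest points"
    from scipy.optimize import least_squares
    im,d,P=cloud("side");T=telemetry.read_state()["tool_pos"];X=P.reshape(-1,3);i=im.reshape(-1,3).astype(int)
    k=(i.max(1)-i.min(1)<40)&(i.mean(1)>75)&(np.linalg.norm(X-T-[0,0,-.03],axis=1)<.1)&(X[:,2]<T[2]-.022)&(X[:,2]>.082);X=X[k]
    def f(p):
        u=np.array([p[0],p[1],1]);u/=np.linalg.norm(u);return np.linalg.norm(np.cross(X-T-[p[2],p[3],0],u),axis=1)-.03
    p=least_squares(f,[-.3,0,0,0],loss="soft_l1",f_scale=.002).x;u=np.array([p[0],p[1],1]);u/=np.linalg.norm(u)
    o=T+[p[2],p[3],0];k=abs(f(p))<.005;t=((X-o)@u)[k]
    print("n",k.sum(),len(X),"tilt x,y deg",np.degrees(np.arctan(p[:2])).round(1),"offset at TCP",p[2:].round(4),"rim below TCP",np.percentile(t,[0,2]).round(4),"lowest z",X[k,2].min().round(4))
    return im
E
python3 - <<'E'
from h import *
s=telemetry.read_state();print(s["tool_pos"],s["force"],s["wrist_torque"],s["opening"])
im=beaker();cv2.imwrite("pics/s3.png",cv2.resize(im[130:310,180:400],(733,600),interpolation=3))
E
```

```text
[0.50666877 0.06498413 0.2470316 ] [-0.15016401  0.5442446  -2.6824528 ] [0.00741621 0.03071001 0.0126337 ] 0.061164936846459086
n 284 291 tilt x,y deg [-28.    4.7] offset at TCP [ 0.005  -0.0008] rim below TCP [-0.092  -0.0901] lowest z 0.1569
```

At 4 N the tilt holds at 28° and doesn't swing. The peg tip is still inside the mouth, so I'll move the tool towards the rack's +x and let the tip push the beaker's -x inner wall, turning it upright in the pads.

Request:
send_rows --plan '[[[1,0.03,-0.004,0,0],[1,0.06,-0.008,0,0],[1,0.09,-0.012,0,0],[1,0.11,-0.015,0,0],[1,0.13,-0.018,0,0],[1,0.15,-0.02,0,0],[1,0.17,-0.023,0,0],[1,0.19,-0.026,0,0],[1,0.2,-0.027,0,0],[1,0.2,-0.027,0,0]]]' --force 5

```text
t: 6.92
tool_pos: [0.547, 0.0596, 0.2471]
orientation: [-0.212, -3.134, -0.0]
force: [-0.2, -0.2, -2.7]
opening: 0.061
gripper_force: 5.0
```

Run:
```python
from h import *
s=telemetry.read_state();print(s["tool_pos"],s["force"],s["wrist_torque"],s["opening"])
im=beaker();cv2.imwrite("pics/s4.png",cv2.resize(im[130:310,180:400],(733,600),interpolation=3))
```

```text
[0.54702175 0.05955232 0.24708839] [-0.20133692 -0.22914957 -2.74842044] [ 0.06661488  0.0651742  -0.01205936] 0.06100501085944348
n 295 304 tilt x,y deg [-19.8   3.5] offset at TCP [ 0.0025 -0.    ] rim below TCP [-0.0942 -0.0906] lowest z 0.1528
```

View pics/s4.png

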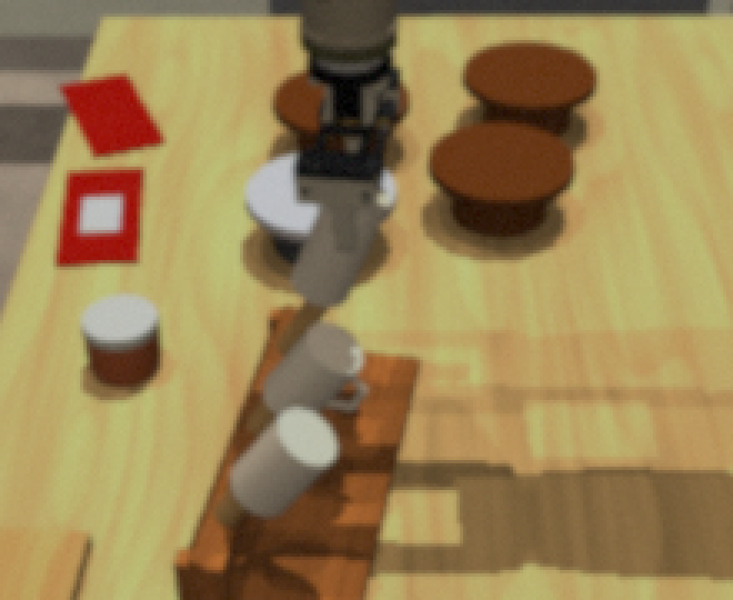

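It works: the tilt is down to 20° (crop (340,260)) with negligible force. I'll continue another 26 mm.

Request:
send_rows --plan '[[[1,0.02,-0.003,0,0],[1,0.04,-0.005,0,0],[1,0.06,-0.008,0,0],[1,0.08,-0.011,0,0],[1,0.1,-0.013,0,0],[1,0.12,-0.016,0,0],[1,0.13,-0.017,0,0],[1,0.13,-0.017,0,0],[1,0.13,-0.017,0,0]]]'

```text
t: 7.72
tool_pos: [0.5729, 0.0562, 0.2473]
orientation: [0.212, 3.134, 0.0]
force: [-0.3, 0.2, -2.3]
opening: 0.0609
gripper_force: 5.0
```

Run:
```python
from h import *
s=telemetry.read_state();print(s["tool_pos"],s["force"],s["wrist_torque"],s["opening"])
im=beaker()
```

```text
[0.57293302 0.05619777 0.24730389] [-0.2948191   0.2171002  -2.26928506] [0.06683715 0.02496633 0.01810933] 0.0609324067215572
n 298 310 tilt x,y deg [0.1 1.2] offset at TCP [0.0016 0.0007] rim below TCP [-0.096  -0.0927] lowest z 0.1509
```

The beaker is upright within about 1°, with the rim at z 0.151. I'll back off the peg, grip firmer, lift, and carry it to the wheel.

Request:
send_rows --plan '[[[1,-0.03,0.004,0,0],[1,-0.05,0.006,0,0],[1,-0.05,0.006,0.05,0],[1,-0.05,0.006,0.13,0],[1,-0.05,0.006,0.21,0],[1,-0.05,0.006,0.29,0],[1,-0.05,0.006,0.37,0],[1,-0.05,0.006,0.43,0],[1,-0.05,0.006,0.45,0],[1,-0.03,-0.04,0.45,0],[1,-0.01,-0.12,0.45,0],[1,0.01,-0.22,0.45,0],[1,0.03,-0.32,0.45,0],[1,0.05,-0.42,0.45,0],[1,0.07,-0.52,0.45,0],[1,0.072,-0.62,0.45,0],[1,0.072,-0.69,0.45,0],[1,0.072,-0.74,0.45,0],[1,0.072,-0.74,0.45,0]]]' --force 8

```text
t: 9.35
tool_pos: [0.5867, -0.0939, 0.3363]
orientation: [-0.215, -3.133, 0.001]
force: [-0.6, 0.3, -2.2]
opening: 0.061
gripper_force: 8.0
```

Request:
send_rows --plan '[[[1,0,-0.04,0,0],[1,0,-0.12,0,0],[1,0,-0.22,0,0],[1,0,-0.32,0,0],[1,0,-0.42,0,0],[1,0,-0.52,0,0],[1,0,-0.62,0,0],[1,0,-0.7,0,0],[1,0,-0.745,0,0],[1,0,-0.755,0,0],[1,0,-0.755,0,0],[1,0,-0.755,-0.08,0],[1,0,-0.755,-0.18,0],[1,0,-0.755,-0.28,0],[1,0,-0.755,-0.36,0],[1,0,-0.755,-0.4,0],[1,0,-0.755,-0.4,0],[1,0,-0.755,-0.4,0]]]'

```text
t: 10.85
tool_pos: [0.5872, -0.242, 0.2576]
orientation: [-0.21, -3.134, -0.001]
force: [0.2, 1.0, -2.0]
opening: 0.0611
gripper_force: 8.0
```

Run:
```python
from h import *
s=telemetry.read_state();print(s["tool_pos"],s["force"],s["wrist_torque"],s["opening"])
im=beaker();cv2.imwrite("pics/s5.png",cv2.resize(im[90:270,180:400],(733,600),interpolation=3))
```

```text
[ 0.58724173 -0.24197676  0.25756133] [ 0.15567609  1.04461722 -1.97772169] [-0.00133252 -0.00576586  0.06549363] 0.06109397057285802
n 238 252 tilt x,y deg [-1.5  0.8] offset at TCP [0.0003 0.001 ] rim below TCP [-0.0974 -0.093 ] lowest z 0.1606
```

View pics/s5.png

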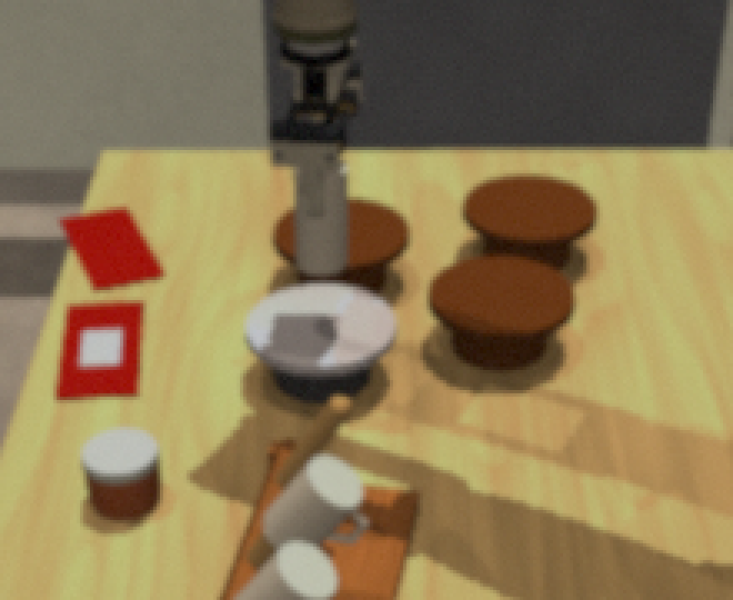

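The beaker is upright over the wheel (crop (322,235) above the disc at (322,325)). The rim is about 87 mm above the disc, so I'll lower most of the way and then creep.

Request:
send_rows --plan '[[[1,0.005,0,-0.05,0],[1,0.005,0,-0.13,0],[1,0.005,0,-0.21,0],[1,0.005,0,-0.29,0],[1,0.005,0,-0.35,0],[1,0.005,0,-0.375,0],[1,0.005,0,-0.385,0],[1,0.005,0,-0.39,0],[1,0.005,0,-0.39,0],[1,0.005,0,-0.39,0]]]' --force 5

```text
t: 11.73
tool_pos: [0.5887, -0.2431, 0.1805]
orientation: [0.212, 3.133, -0.001]
force: [-0.1, 0.4, -2.7]
opening: 0.061
gripper_force: 5.0
```

Run:
```python
from h import *
s=telemetry.read_state();print(s["tool_pos"],s["force"],s["wrist_torque"],s["opening"])
im=beaker()
```

```text
[ 0.58872455 -0.24311733  0.18048829] [-0.11280294  0.38243543 -2.71307033] [0.02579678 0.00295161 0.0357882 ] 0.061024226249500345
n 226 246 tilt x,y deg [-0.8  1.1] offset at TCP [0.0017 0.0007] rim below TCP [-0.0957 -0.0934] lowest z 0.0842
```

Request:
send_rows --plan '[[[1,-0.005,0,-0.005,0],[1,-0.005,0,-0.01,0],[1,-0.005,0,-0.015,0],[1,-0.005,0,-0.02,0],[1,-0.005,0,-0.025,0],[1,-0.005,0,-0.03,0],[1,-0.005,0,-0.035,0],[1,-0.005,0,-0.035,0],[1,-0.005,0,-0.035,0]]]'

```text
t: 12.53
tool_pos: [0.5873, -0.2428, 0.1725]
orientation: [0.211, 3.134, -0.0]
force: [-0.4, -0.0, -1.5]
opening: 0.061
gripper_force: 5.0
```

Request:
send_rows --plan '[[[1,0,0,-0.005,0],[1,0,0,-0.005,0],[1,0,0,-0.005,0]]]'

```text
t: 12.78
tool_pos: [0.5878, -0.2429, 0.1722]
orientation: [0.211, 3.133, -0.001]
force: [1.1, 0.1, 4.7]
opening: 0.0612
gripper_force: 5.0
```

Contact: the force has risen to about +5 N. I'll check the tilt before releasing.

Run:
```python
from h import *
s=telemetry.read_state();print(s["tool_pos"],s["force"],s["wrist_torque"],s["opening"])
im=beaker()
```

```text
[ 0.58775981 -0.24294573  0.17220434] [1.06069479 0.08796664 4.65208353] [ 0.11005905 -0.19390863  0.01666427] 0.0612096320678217
n 204 225 tilt x,y deg [-0.6  0.3] offset at TCP [ 0.0011 -0.0002] rim below TCP [-0.0896 -0.089 ] lowest z 0.0823
```

Request:
send_rows --plan '[[[1,0,0,0,0],[1,0,0,0,0],[1,0,0,0,0]]]' --force 3

```text
t: 13.08
tool_pos: [0.5875, -0.2429, 0.1718]
orientation: [0.211, 3.133, -0.001]
force: [1.8, -0.1, 4.7]
opening: 0.0611
gripper_force: 3.0
```

Upright within 1° and seated. I'll release and go straight up.

Request:
send_rows --plan '[[[0.2,0,0,0,0],[0,0,0,0,0],[-0.5,0,0,0,0],[-1,0,0,0,0],[-1,0,0,0,0],[-1,0,0,0,0],[-1,0,0,0,0],[-1,0,0,0,0]]]'

```text
t: 13.75
tool_pos: [0.5869, -0.2427, 0.1709]
orientation: [-0.211, -3.134, -0.0]
force: [-0.5, 0.1, 0.1]
opening: 0.0922
gripper_force: 0.0
```

Request:
send_rows --plan '[[[-1,0,0,0.03,0],[-1,0,0,0.1,0],[-1,0,0,0.2,0],[-1,0,0,0.35,0],[-1,0,0,0.5,0],[-1,0,0,0.65,0],[-1,0,0,0.8,0],[-1,0,0,0.8,0],[-1,-0.3,0,0.8,0],[-1,-0.5,0,0.8,0],[-1,-0.7,0,0.8,0],[-1,-0.7,0,0.8,0],[-1,-0.7,0,0.8,0]]]'

```text
t: 14.83
tool_pos: [0.4446, -0.2431, 0.3333]
orientation: [0.214, 3.133, -0.003]
force: [0.1, 0.8, -0.0]
opening: 0.093
gripper_force: 0.0
```

Run:
```python
from h import *
im,d,P=cloud("side");A=cv2.resize(im[120:300,180:340],(400,450),interpolation=3)
im2,d2,P2=cloud("top");B=cv2.resize(im2[130:270,170:420],(400,224),interpolation=3)
C=np.zeros((450,800,3),np.uint8);C[:,:400]=A;C[:224,400:]=B;cv2.imwrite("pics/fin.png",C)
m=(abs(P2[...,2]-.197)<.006)&(np.hypot(P2[...,0]-.588,P2[...,1]+.242)<.05)
Q=P2[m];print(m.sum(),Q.mean(0),(Q.max(0)+Q.min(0))/2,np.ptp(Q,0))
```

```text
318 [ 0.58533552 -0.24014342  0.19590976] [ 0.58491712 -0.24042981  0.19661242] [0.05754108 0.05881293 0.01063538]
```

View pics/fin.png

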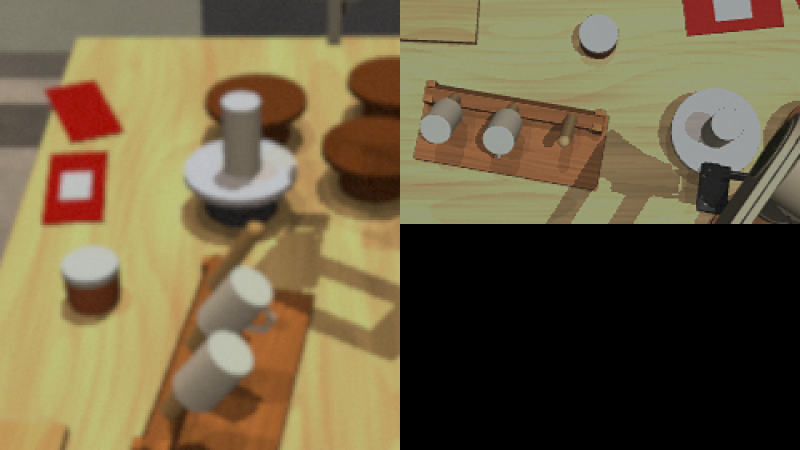

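The beaker stands mouth down on the disc, in the side view at crop (240,140) and the top view at (728,125). Its top is at z 0.196–0.197 as expected, within about 4 mm of the centre. The other two vessels still hang on their pegs and the pot is untouched.

```bash
python3 -c "
from plant import order; print(order.close_job())"
```

```text
the job is handed in; nothing more can be done
None
```

The tall beaker stands upright, mouth down, within about 4 mm of the banding wheel's centre; it was released gently, the short beaker and mug still hang on their pegs, and the job was handed in after about 15 s of the 48 s allowed.

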